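# Open the clip-in battery cover and move the cell to the charger

## Robot

A 6-joint arm with a two-finger parallel gripper is mounted at the origin on a cart in front of the work surface, level with it; the furniture and walls round the work are solid. World frame = base frame: x ahead of the robot, y to its left, z up, the work surface at z = 0. Lengths are in m, angles in rad, forces in N, time in s.
With the tool pointing down it reaches from about 0.375 to 0.9 m from the base axis. Payload 3.1 kg.
Tool frame: the origin (TCP) lies between the finger pads; the fingertips stand manip.nose_length ahead of it and the grasp point (between the pads) lies 5 mm behind it (manip.nose_length is the distance from the TCP to the fingertips, in m); z points along the fingers, y is the line along which they close (so a half turn about z gives the same grasp; the last joint's range is limited). The gripper opens to 85 mm and grips with 20 to 120 N. Pads are 22 mm wide; open, the fingers measure 114 mm over their backs; the gripper's body (76 mm by 85 mm) begins 54 mm behind the grasp point. The pads swing forward as they close: fully open they stand 13 mm farther back than shut.
Start: joints at [1.155, 0.527, 1.433, -0, 1.181, -0.178], TCP at [0.147, 0.607, 0.245] pointing down, gripper open.
Joint ranges: [-3.08, 3.08], [-0.75, 2.2], [0.22, 2.44], [-1.43, 4.57], [0, 2.65], [-2.85, 2.85]. Speed limits (rad/s): [2.79, 2.79, 3.14, 3.14, 3.14, 3.14].

## Interface

Orientations are given as a unit quaternion [x, y, z, w].
In Python, from station import monitor, eyes, job, manip gives the robot as it stands.
- The arm moves only by the shell command python3 -m pendant 'ROWS' [FORCE]. ROWS is JSON, a list that holds one entry, the list of rows, each a list of 7 numbers: the shift along the tool's x, y, z as a fraction of full scale, then the turn, a rotation vector about the tool's x, y, z as a fraction of full scale, then the opening, from 0 (shut) to 1 (fully open). A call has 1 to 20 rows; each row shifts and turns the commanded pose from where the row before left it, along the tool's axes as they then stand; what a row does not reach is not made up. Full scale, the value 1, is 800 mm for a shift and 0.12 rad for a turn. A row lasts 1/10 s, in which the tool goes at most 50 mm and 8.59 degrees, less where a joint would pass 70% of its speed; a pose out of reach is approached as far as the arm can. A call with a number of a shift or a turn outside -1 to 1 is refused whole. A call with a gripper value outside its range is refused whole. The fingers move at their own pace and stop on an object; FORCE is the grip in N (left out, the last holds). Time passes only in rows, so rows that do not move let the fingers close. It gives the time, the measured TCP pose, the force, the opening and the grip force at its end, in the units of the state.
- monitor.sense(): the state, without advancing time (a new reading comes with each control period).
- eyes.snapshot(name): name is "scene" or "top" or "wrist"; returns a dict with "pixels" (384x512x3 uint8, red, green, blue), "depth" (384x512 float32, m along the optical axis (not along the pixel's ray), 0 where there is no reading), "intrinsics" (3x3 intrinsics, pixels), "eye" and "attitude" of the camera in the world. Camera axes: x right, y down, z forward; pixel columns grow to the right and rows downward; lengths in m; the calibration is good to about 2 mm. A picture is of the moment at which its call begins.
- job.sign_off(): hands the job in; it is judged then, once.
The state is a dict: "t": time; "q": joint angles; "qd": joint speeds; "tau": joint torques, N m; "tcp_pos": TCP position; "tool_rot": TCP orientation; "force": force on the tool from outside, world axes, zero at the start; "ft_torque": the same for the moment, N m; "finger_gap": opening from 0.0 (shut) to 1.0 (fully open); "gripper_force": force on a finger pad.
Only numpy, scipy, OpenCV 4.12 (cv2) and the standard library are available. Lean on these libraries where they do the work, as an engineer would, in place of code of your own. Each camera call takes 0.05 s, during which the arm holds its last target. There are 200 camera calls.

## Task

Open the battery box: squeeze the two snap tabs of its off-white cover towards each other, and while they are squeezed lift the cover straight off and lay it flat on the wooden board. Then take the battery cell out of the box and stand it fully down in the free hole of the charging stand. Leave the cell that is already in the stand, the pliers, the small bottle and the wooden plug where they are.

Things in the scene. Friction and masses are not known exactly. Their poses are not given: they have to be found in the camera images.
- box_top (a point): grey battery box, fixed on the board, 84 mm (its x) by 118 mm (its y) by 76 mm high; this point is the centre of its top rim plane, 76 mm above the board. Opening 62 x 102 mm; the compartment below is 74 mm (x) by 90 mm (y, between ledges under the rim) clear, its floor 41 mm below this point. One cell stands in a round well in the middle of the floor.
- cover_mid (a point): off-white cover of the battery box, loose, about 80 g, 60 mm (its x) by 98 mm (its y), 4 mm thick; this point is the centre of the panel's upper face, its axes agree with the box's. On, it lies flush with the rim, with 1 mm of play. A snap tab rises 22 mm above the panel at the middle of each long edge. Laid on the board on its feet, this point is 12 mm high.
- tab_front (a joint): inward flex (m) of the snap tab on the cover's -x edge: 0 relaxed, 0.006 fully pressed towards the centre; its spring gives 1.5 N at 0 and 5.5 N at 0.006. The tab is upright, 24 mm wide (along y), 4 mm thick; outer faces of both tabs are 56 mm apart (x = -28 and +28 mm on the cover), 44 mm when both are fully pressed.
- tab_back (a joint): the same for the tab on the +x edge. Each tab has a hook below the panel that catches under the box's rim and is free when the tab is pressed in 5 mm or more; both must stay pressed while the cover is lifted straight up. Nothing else holds the cover.
- cell_center (a point): battery cell to be moved, loose: upright white cylinder with steel ring, 18 mm wide, 65 mm tall, 46 g; its centre, half-way up. It stands in a well 21 mm wide and 31 mm deep, its foot 4 mm above the board; its upper 34 mm stand free in the compartment, its top 7 mm below the box's rim. Under the cover at the start.
- bay_free (a point): mouth centre of the free hole of the grey charging stand (fixed, 64 mm in its x, 104 mm in its y, 40 mm high). Hole: round, 22 mm wide, 30 mm deep, chamfered; this point is 40 mm above the board, in the stand's +y half; axes are the stand's. A cell fully home has its centre 2.5 mm above this point.
- spare_cell_center (a point): the other cell, of the same kind, that already stands in the stand's other hole, 52 mm from the free one on the -y side; its centre, half-way up. Not to be disturbed.
- board_mid (a point): fixed point on top of the flat wooden board, between box and stand (box left or right). The board reaches 0.06 m nearer to the robot and 0.27 m to either side of it. A fixed wooden bench pin (a notched plank, 90 mm wide) juts out above the board, centred left-right on this point, from 0.06 m beyond it to the bench; it is solid, 85 to 107 mm above the board.
- bottle_mid (a point): small white dropper bottle, 25 mm wide, 54 mm tall, standing at the back of the board; its centre. Not to be disturbed.
- plug_mid (a point): wooden disc plug, 28 mm wide, 10 mm thick, lying at the back of the board; its centre. Not to be disturbed.
- pliers_mid (a point): green-handled pliers, 140 mm long (their x) and 47 mm wide, 11 mm thick, lying at the back of the board; their centre. Not to be disturbed.
- cell: the whole cell to be moved; origin at the centre of its foot, z up
- cover: the whole cover; origin at the centre of the panel's underside, 4 mm below cover_mid

How it is judged:
By the outcome, as a careful person would: the job done as asked, in the order asked, and still so for the second after the job is handed in, with the robot touching nothing.
It also fails if it takes over 66 s, if anything falls off the work surface, if the arm or the gripper's body presses on something with over 40 N, if the wrist force passes 120 N, or if a joint passes its speed limit or range.

## Working session

There is one attempt and no reset: what is moved stays moved. The work goes in short steps, Python scripts to look and compute and a shell command to move; the robot and the scene stay as the last step left them, time stands still between calls to the robot, and variables do not carry over. Pictures are saved under pics/ and viewed, at most 11 in all, crops included, and the job is handed in when it is done.

```bash
mkdir -p pics; ls
python3 - <<'E'
from station import monitor, eyes, job, manip
import cv2,numpy as np
print(manip.nose_length, monitor.sense())
ims=[]
for n in ("scene","top"):
    s=eyes.snapshot(n); np.savez(f"pics/{n}0.npz",**s); ims.append(s["pixels"]); print(n,s["intrinsics"].tolist(),s["eye"],s["attitude"])
    cv2.imwrite(f"pics/{n}0.png",cv2.resize(s["pixels"][:,:,::-1],(800,600)))
E
```

```text
pics
0.014 {'t': 0.0, 'q': array([ 1.15450255e+00,  5.28481760e-01,  1.43389482e+00, -2.27512166e-05,
        1.18137909e+00, -1.78498496e-01]), 'qd': array([-0.00050878, -0.00104386,  0.00038249, -0.00040766,  0.00017959,
        0.00077498]), 'tau': array([-1.60455351e-03, -4.42346442e+01, -1.78030711e+01, -1.58559210e-04,
        8.19886685e-03,  4.90463307e-06]), 'tcp_pos': array([0.14692309, 0.60678799, 0.24432637]), 'tool_rot': array([ 1.18613334e-01,  9.92939931e-01, -1.03711405e-03, -3.06858221e-04]), 'force': array([ 0.03203733, -0.12958795, -0.1761963 ]), 'ft_torque': array([ 0.0178233 ,  0.02101602, -0.01263898]), 'gripper_force': 0.0, 'finger_gap': 0.9992748656016797}
scene [[494.33367065274916, 0.0, 253.20663265533997], [0.0, 494.33367065274916, 190.77663189371196], [0.0, 0.0, 1.0]] [ 0.03446988 -0.55751466  0.89909463] [ 0.8646726  -0.35713397  0.12670116 -0.3297627 ]
top [[473.831787564945, 0.0, 259.38860147186847], [0.0, 473.831787564945, 186.7705125407023], [0.0, 0.0, 1.0]] [3.28764977e-01 7.49743724e-04 9.90077994e-01] [-0.66441919  0.74057031 -0.07464897  0.06730743]
```

View pics/top0.png

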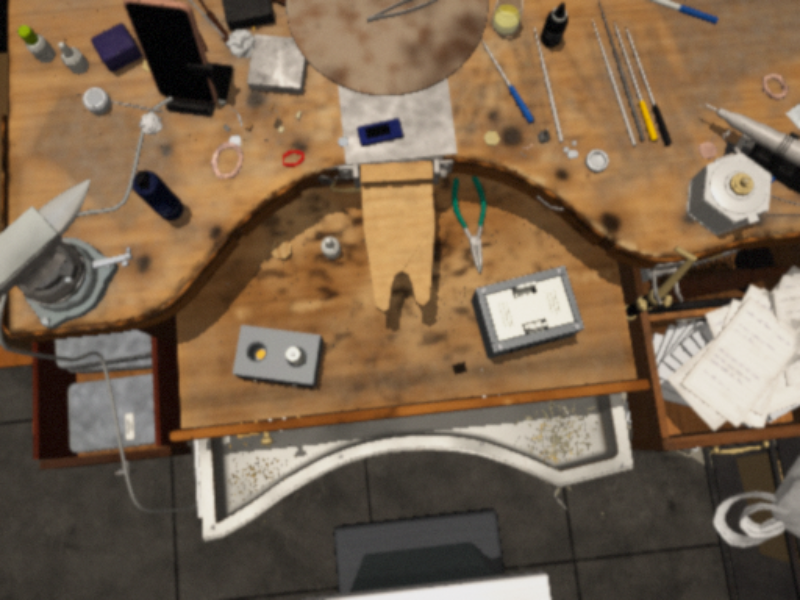

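View pics/scene0.png

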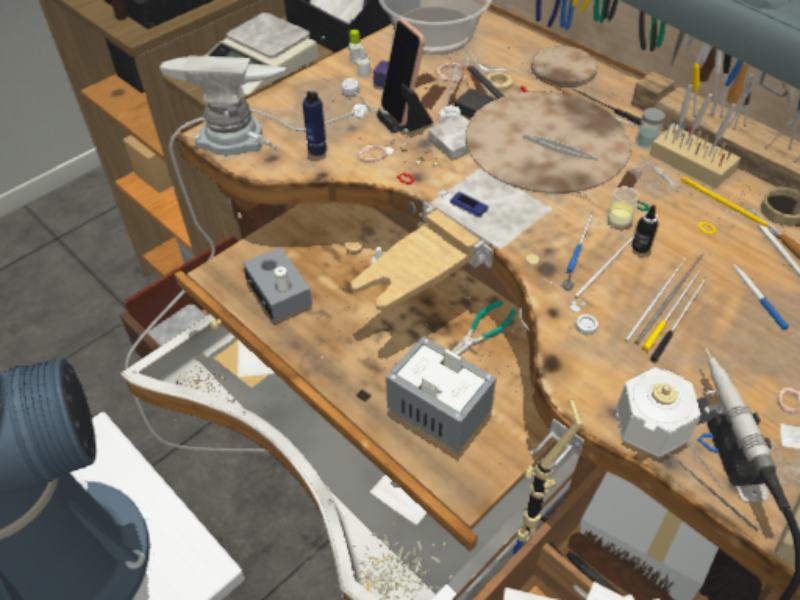

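The top view shows the box with its cover at about (528,307), the stand's free hole at (257,351), the spare cell at (293,354), the bottle at (331,246), the pliers at (470,222), and the pin tips at about (400,305). The scene view agrees with this.

```bash
cat > h.py <<'E'
import numpy as np,cv2
from scipy.spatial.transform import Rotation as R
def ray(s,u,v):
    K=s["intrinsics"];r=R.from_quat(s["attitude"])
    uv=np.atleast_2d(np.c_[u,v]).astype(float)
    d=np.c_[(uv[:,0]-K[0,2])/K[0,0],(uv[:,1]-K[1,2])/K[1,1],np.ones(len(uv))]
    return r.apply(d)
def plane(s,u,v,z):
    d=ray(s,u,v);e=s["eye"];return e+d*((z-e[2])/d[:,2])[:,None]
def cloud(s):
    v,u=np.mgrid[:384,:512];return (s["eye"]+ray(s,u.ravel(),v.ravel())*s["depth"].reshape(-1,1)).reshape(384,512,3)
E
python3 - <<'E'
from h import *
s=dict(np.load("pics/top0.npz"));P=cloud(s)
f=.64
def med(u,v): 
    u=int(u*f);v=int(v*f);return np.median(P[v-2:v+3,u-2:u+3].reshape(-1,3),0).round(4)
for n,u,v in [("board",400,370),("board2",600,350),("board3",220,330),("cover",505,320),("cover2",550,300),("stand",275,370),("spare",293,353),("pin",400,250),("pintipL",381,305),("pintipR",421,300),("bench",270,200),("front lip",400,408),("bottle",331,242)]: print(n,med(u,v))
zb=med(400,370)[2]
hsv=cv2.cvtColor(s["pixels"],cv2.COLOR_RGB2HSV)
w=((hsv[...,2]>170)&(hsv[...,1]<60)).astype(np.uint8)
roi=np.zeros_like(w);roi[int(255*f):int(365*f),int(465*f):int(590*f)]=1
c=max(cv2.findContours(w*roi,0,2)[0],key=cv2.contourArea)
g=((np.abs(P[...,2]-zb-.076)<.012)&(roi>0)).astype(np.uint8)
for nm,cc in (("cover",c),("box",max(cv2.findContours(g,0,2)[0],key=cv2.contourArea))):
    q=plane(s,cc[:,0,0],cc[:,0,1],zb+.076)[:,:2].astype(np.float32)
    print(nm,cv2.minAreaRect(q*1000))
roi=np.zeros_like(w);roi[200:255,140:215]=1
g=((np.abs(P[...,2]-zb-.04)<.01)&(roi>0)).astype(np.uint8)
cc=max(cv2.findContours(g,0,2)[0],key=cv2.contourArea);q=plane(s,cc[:,0,0],cc[:,0,1],zb+.04)[:,:2].astype(np.float32);print("stand",cv2.minAreaRect(q*1000))
cc=np.argwhere((P[...,2]>zb+.058)&(roi>0)); print("spare top",np.mean(P[cc[:,0],cc[:,1]],0),len(cc))
g=(np.abs(P[...,2]-zb-.088)<.009)&(P[...,0]<.66)&(P[...,0]>.3)&(P[...,1]<-.1)&(P[...,1]>-.33)
n,l,st,ce=cv2.connectedComponentsWithStats(g.astype(np.uint8))
for i in range(1,n):
    if st[i,4]>5:print("tab",st[i,4],P[l==i].mean(0).round(4))
cv2.imwrite("pics/crop.png",cv2.resize(s["pixels"][150:260,140:390,::-1],None,fx=3.2,fy=3.2,interpolation=2))
E
```

```text
board [ 4.262e-01 -2.200e-03  4.000e-04]
board2 [ 0.4224 -0.2725 -0.0009]
board3 [5.048e-01 2.351e-01 1.000e-04]
cover [ 0.4668 -0.1392  0.0759]
cover2 [ 0.4844 -0.1984  0.0769]
stand [0.4395 0.1572 0.0404]
spare [0.4547 0.1289 0.074 ]
pin [ 0.5624 -0.0176  0.1024]
pintipL [0.497  0.0144 0.0992]
pintipR [ 0.4974 -0.0357  0.0995]
bench [0.6391 0.1369 0.1176]
front lip [3.748e-01 3.300e-03 1.000e-04]
bottle [0.5984 0.0717 0.0499]
cover ((478.13433837890625, -170.73028564453125), (62.1126823425293, 98.98758697509766), 8.305985450744629)
box ((477.1514587402344, -170.56578063964844), (84.88858032226562, 119.44393157958984), 8.432266235351562)
stand ((457.284912109375, 154.1707305908203), (105.33012390136719, 67.60948181152344), 76.32034301757812)
spare top [0.43923474 0.11486814 0.1694178 ] 85
tab 460 [ 0.5767 -0.2362  0.0885]
tab 28 [ 0.5022 -0.1662  0.0895]
tab 25 [ 0.451  -0.173   0.0922]
```

View pics/crop.png

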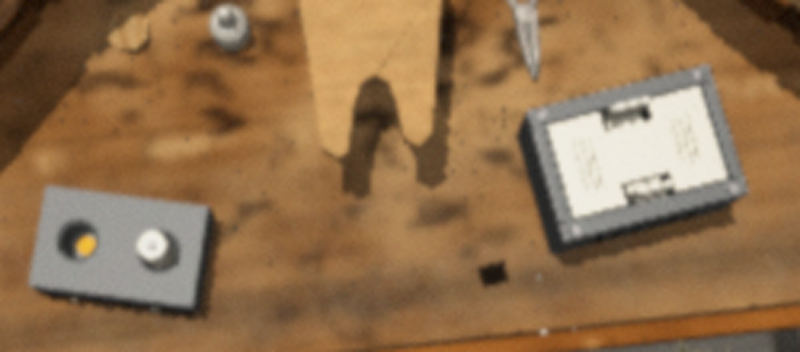

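The crop confirms the layout: cover corners at (550,125), (700,88), (730,185), (575,218), tabs at (628,115) and (648,187), free hole at (77,243) and spare cell at (152,247). The board is at z≈0. The box yaw is about 8.35°, with its centre at (0.4775, -0.1707).

```bash
python3 -m pendant '[[[0,0,0,0,0,0.99,1],[0,0,0,0,0,0.99,1],[0,0,0,0,0,0.99,1],[0,0,0,0,0,0.99,1],[0,0,0,0,0,0.99,1],[0,0,0,0,0,0.99,1],[0,0,0,0,0,0.99,1],[0,0,0,0,0,0.99,1],[0,0,0,0,0,0.99,1],[0,0,0,0,0,0.99,1],[-0.0507,0.0292,0,0,0,0,1],[-0.0507,0.0292,0,0,0,0,1],[-0.0507,0.0292,0,0,0,0,1],[-0.0507,0.0292,0,0,0,0,1],[-0.0507,0.0292,0,0,0,0,1],[-0.0507,0.0292,0,0,0,0,1],[-0.0507,0.0292,0,0,0,0,1]]]' 30
python3 -m pendant '[[[-0.052,0.01,0,0,0,0,1],[-0.052,0.01,0,0,0,0,1],[-0.052,0.01,0,0,0,0,1],[-0.052,0.01,0,0,0,0,1],[-0.052,0.01,0,0,0,0,1],[0,0,0,0,0,0,1],[0,0,0,0,0,0,1]]]'
python3 - <<'E'
from station import *
from h import *
s=eyes.snapshot("wrist");np.savez("pics/w1.npz",**s);cv2.imwrite("pics/w1.png",s["pixels"][:,:,::-1])
print(s["eye"],R.from_quat(s["attitude"]).as_matrix().round(2),monitor.sense()["tcp_pos"])
E
```

```text
t: 1.8
tcp_pos: [0.3507, 0.3484, 0.2451]
tool_rot: [0.654, 0.757, -0.0, -0.0]
force: [0.4, 0.4, -0.2]
finger_gap: 1.001
gripper_force: 0.0
t: 2.5
tcp_pos: [0.4196, 0.1493, 0.2451]
tool_rot: [0.655, 0.755, -0.0, -0.0]
force: [-0.5, -0.0, -0.3]
finger_gap: 1.0
gripper_force: 0.0
[0.40812078 0.2251001  0.37416599] [[ 0.99  0.13  0.04]
 [ 0.14 -0.94 -0.3 ]
 [-0.    0.3  -0.95]] [0.41916655 0.15015261 0.24508301]
```

View pics/w1.png

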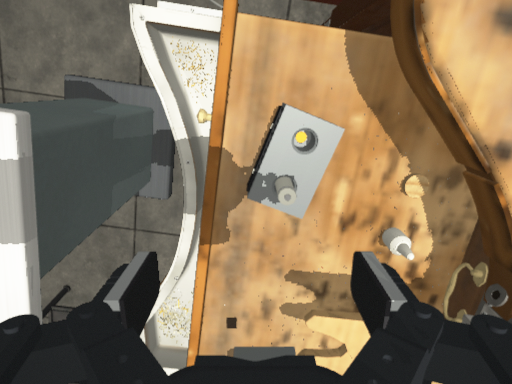

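The wrist view shows the stand with its free hole at about (304,139), the spare cell's top at about (287,194), the bottle at (397,242) and the plug at (413,186). Next I'll measure the hole by ray casting.

Run:
```python
from h import *
s=dict(np.load("pics/w1.npz"));P=cloud(s)
roi=np.zeros((384,512),bool);roi[95:225,240:352]=1
g=((np.abs(P[...,2]-.04)<.004)&roi).astype(np.uint8)
cs,h=cv2.findContours(g,cv2.RETR_CCOMP,cv2.CHAIN_APPROX_NONE)
c=max(cs,key=cv2.contourArea);q=plane(s,c[:,0,0],c[:,0,1],.04)[:,:2].astype(np.float32)
print("stand",cv2.minAreaRect(q*1000))
for c in cs:
    if 60<cv2.contourArea(c)<900:
        q=plane(s,c[:,0,0],c[:,0,1],.04)[:,:2].astype(np.float32); print(c.mean((0,1)),cv2.minEnclosingCircle(q*1000),cv2.minAreaRect(q*1000))
m=(np.abs(P[...,2]-.075)<.005)&roi
print("spare top",m.sum(),P[m].mean(0), )
c=np.argwhere(m)[:,::-1].astype(np.int32);q=plane(s,c[:,0],c[:,1],.075)[:,:2].astype(np.float32);print(cv2.minEnclosingCircle(q*1000))
```

```text
stand ((458.1948547363281, 154.04295349121094), (104.22765350341797, 64.61852264404297), 76.31448364257812)
[284.43 188.62] ((454.7667236328125, 124.66895294189453), 17.133209228515625) ((454.5476379394531, 124.54351043701172), (23.17836570739746, 33.96033477783203), 29.792116165161133)
[303.85483871 140.90322581] ((463.8563232421875, 179.76654052734375), 11.583146095275879) ((464.2768859863281, 179.5457763671875), (22.339092254638672, 21.90778160095215), 54.021907806396484)
spare top 261 [0.45185908 0.12961984 0.0733173 ]
((451.77294921875, 130.4834747314453), 9.274162292480469)
```

```bash
python3 -m pendant '[[[-0.0509,0.0017,0,0,0,0,1],[-0.0509,0.0017,0,0,0,0,1],[-0.0509,0.0017,0,0,0,0,1],[-0.0509,0.0017,0,0,0,0,1],[-0.0509,0.0017,0,0,0,0,1],[-0.0509,0.0017,0,0,0,0,1],[-0.0509,0.0017,0,0,0,0,1],[-0.0509,0.0017,0,0,0,0,1],[0,0,0,0,0,0,1],[0,0,0,0,0,0,1]]]'
cat >> h.py <<'E'
def toolyaw(st):
    y=R.from_quat(st["tool_rot"]).apply([0,1,0]);return np.degrees(np.arctan2(y[1],y[0]))
def to(st,p):
    d=R.from_quat(st["tool_rot"]).inv().apply(np.array(p)-st["tcp_pos"]);print("tool shift mm",(d*1000).round(1),"frac",(d/.8).round(4),"yaw y-axis",toolyaw(st).round(2))
E
python3 - <<'E'
from station import *
from h import *
s=eyes.snapshot("wrist");np.savez("pics/w2.npz",**s);cv2.imwrite("pics/w2.png",s["pixels"][:,:,::-1])
st=monitor.sense();print(st["tcp_pos"],st["q"].round(3));to(st,[.4775,-.1707,.12])
hsv=cv2.cvtColor(s["pixels"],cv2.COLOR_RGB2HSV)
P=cloud(s);near=np.hypot(P[...,0]-.4775,P[...,1]+.1707)<.09
g=((np.abs(P[...,2]-.076)<.006)&near).astype(np.uint8)
for nm,m in (("box",g),("cover",g*((hsv[...,2]>170)&(hsv[...,1]<60)))):
    c=max(cv2.findContours(m,0,1)[0],key=cv2.contourArea);q=plane(s,c[:,0,0],c[:,0,1],.076)[:,:2].astype(np.float32);print(nm,cv2.minAreaRect(q*1000),c.min((0,1)),c.max((0,1)))
m=(np.abs(P[...,2]-.095)<.008)&near
n,l,a,ce=cv2.connectedComponentsWithStats(m.astype(np.uint8))
for i in range(1,n):
    if a[i,4]>10:print("tab",a[i],P[l==i].mean(0).round(4),P[l==i].max(0))
E
```

```text
t: 3.55
tcp_pos: [0.4776, -0.1696, 0.2449]
tool_rot: [0.654, 0.757, 0.0, -0.001]
force: [0.3, 1.4, 0.2]
finger_gap: 0.999
gripper_force: 0.0
[ 0.47714272 -0.1687387   0.24483804] [-5.610e-01  3.700e-01  1.726e+00  1.000e-03  1.049e+00 -7.080e-01]
tool shift mm [ -2.2   0.2 124.8] frac [-0.0028  0.0003  0.156 ] yaw y-axis 8.4
box ((477.21868896484375, -171.58041381835938), (83.86556243896484, 117.66857147216797), 8.438395500183105) [208 110] [303 233]
cover ((474.9253234863281, -155.4341583251953), (59.51044464111328, 67.65612030029297), 8.286837577819824) [222 120] [289 193]
tab [282 165   7  30 161] [ 0.5025 -0.1666  0.097 ] [ 0.50616693 -0.15564456  0.1003781 ]
tab [223 166   6  29 163] [ 0.4516 -0.174   0.0969] [ 0.45508008 -0.16338679  0.09979081]
```

View pics/w2.png

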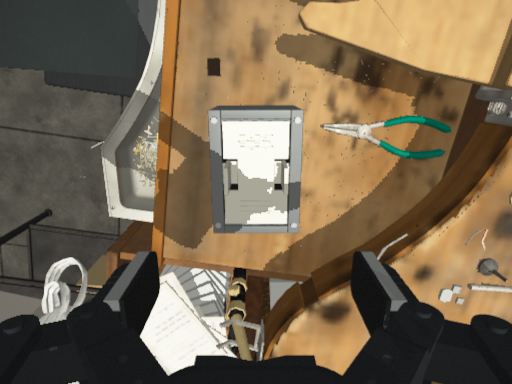

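The wrist view shows the cover at (222–289, 120–225), with tabs at (232,177) and (280,177). The tab midpoint is about (0.477, -0.1703). I'll descend to a TCP height of about 0.11 and check there before closing.

```bash
python3 -m pendant '[[[-0.0005,0,0.0422,0,0,0,1],[-0.0005,0,0.0422,0,0,0,1],[0,0,0.0422,0,0,0,1],[0,0,0.0422,0,0,0,1],[0,0,0,0,0,0,1],[0,0,0,0,0,0,1]]]' 30
python3 - <<'E'
from station import *
from h import *
for i in range(3):
    s=eyes.snapshot("wrist");st=monitor.sense();print(st["tcp_pos"],st["force"]);
to(st,[.4773,-.1705,.092])
E
```

```text
t: 4.2
tcp_pos: [0.4774, -0.1697, 0.1104]
tool_rot: [0.653, 0.757, -0.0, -0.001]
force: [0.0, -0.5, 1.7]
finger_gap: 0.999
gripper_force: 0.0
[ 0.47822529 -0.17057358  0.11136958] [-0.04414303 -0.48209155  0.77983179]
[ 0.47864728 -0.17112857  0.11188978] [-0.86305931  0.73584355  0.17867117]
[ 0.47877078 -0.17147011  0.11212175] [-0.11773686 -0.04752783 -0.28564094]
tool shift mm [ 1.2 -1.4 20.1] frac [ 0.0015 -0.0017  0.0251] yaw y-axis 8.37
```

```bash
python3 -m pendant '[[[0.0014,-0.0012,0.012,0,0,0,1],[0,0,0.0122,0,0,0,1],[0,0,0,0,0,0,1],[0,0,0,0,0,0,0.7],[0,0,0,0,0,0,0.6],[0,0,0,0,0,0,0.55],[0,0,0,0,0,0,0.5],[0,0,0,0,0,0,0.45],[0,0,0,0,0,0,0.45],[0,0,0,0,0,0,0.45]]]' 30
python3 -m pendant '[[[0,0,0,0,0,0,0.3],[0,0,0,0,0,0,0.3],[0,0,0,0,0,0,0.3],[0,0,0,0,0,0,0.3]]]' 30
python3 - <<'E'
from station import *
from h import *
s=eyes.snapshot("wrist");st=monitor.sense();print(st["tcp_pos"],st["force"],st["ft_torque"],st["finger_gap"])
cv2.imwrite("pics/w3.png",s["pixels"][:,:,::-1])
E
```

```text
t: 5.35
tcp_pos: [0.4774, -0.1709, 0.092]
tool_rot: [0.654, 0.757, 0.0, 0.001]
force: [0.9, 0.8, 6.5]
finger_gap: 0.495
gripper_force: 29.6
t: 5.75
tcp_pos: [0.4774, -0.1709, 0.092]
tool_rot: [0.654, 0.757, 0.0, 0.001]
force: [0.3, 1.3, 7.1]
finger_gap: 0.493
gripper_force: 29.6
[ 0.47740422 -0.17091603  0.09202936] [-0.29714651  1.04779854  6.44460628] [ 0.21068818 -0.11383332  0.13289776] 0.49520719877361696
```

View pics/w3.png

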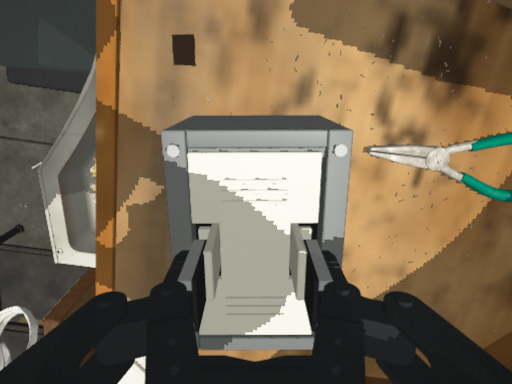

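Both tabs are pressed fully, with a gap of about 42 mm and a grip of 29.6 N. In the view they stand at (210,260) and (300,260). I'll lift straight up.

```bash
python3 -m pendant '[[[0,0,-0.006,0,0,0,0.3],[0,0,-0.009,0,0,0,0.3],[0,0,-0.0125,0,0,0,0.3],[0,0,-0.0125,0,0,0,0.3],[0,0,-0.042,0,0,0,0.3],[0,0,-0.042,0,0,0,0.3],[0,0,-0.042,0,0,0,0.3],[0,0,0,0,0,0,0.3],[0,0,0,0,0,0,0.3]]]' 30
python3 - <<'E'
from station import *
from h import *
s=eyes.snapshot("top");w=eyes.snapshot("wrist");np.savez("pics/w4.npz",**w);np.savez("pics/t4.npz",**s);st=monitor.sense();print(st["tcp_pos"],st["force"],st["finger_gap"])
to(st,[.428,.003,.028])
a=np.hstack([w["pixels"],s["pixels"][130:,:][:254]][:1]+[cv2.resize(s["pixels"][150:270,230:390],(288,216))][:0]);b=cv2.resize(s["pixels"][140:260,230:390],(288,384))
cv2.imwrite("pics/w4.png",np.hstack([a,b])[:,:,::-1])
E
```

```text
t: 6.7
tcp_pos: [0.4764, -0.1705, 0.2248]
tool_rot: [0.654, 0.756, 0.0, 0.001]
force: [-0.4, 0.3, -1.5]
finger_gap: 0.495
gripper_force: 31.9
[ 0.47545553 -0.16997329  0.22290902] [-0.03147918  0.00802293 -2.20233409] 0.4940550132915158
tool shift mm [177.7 -21.6 195.2] frac [ 0.2221 -0.027   0.244 ] yaw y-axis 8.3
```

View pics/w4.png

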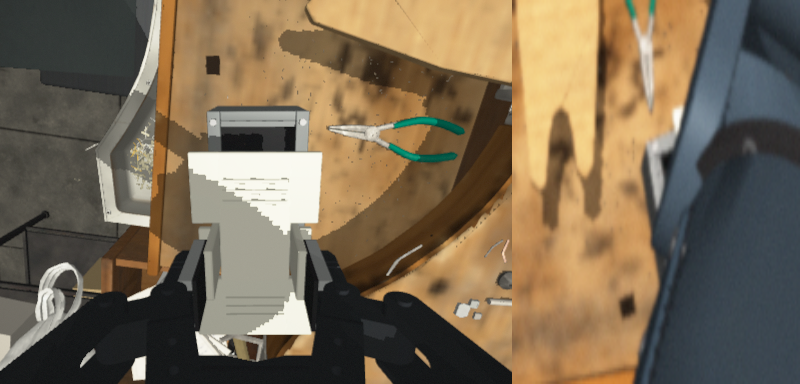

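The cover is off and held level, with the box open behind it at (258,133). I'll carry it to the free board area and lower it.

```bash
python3 -m pendant '[[[0.0444,-0.0055,0,0,0,0,0.3],[0.0444,-0.0055,0,0,0,0,0.3],[0.0444,-0.0055,0,0,0,0,0.3],[0.0444,-0.0055,0,0,0,0,0.3],[0.0444,-0.0055,0,0,0,0,0.3],[0,0,0,0,0,0,0.3],[0,0,0.05,0,0,0,0.3],[0,0,0.05,0,0,0,0.3],[0,0,0.05,0,0,0,0.3],[0,0,0.035,0,0,0,0.3],[0,0,0.02,0,0,0,0.3],[0,0,0,0,0,0,0.3],[0,0,0,0,0,0,0.3]]]' 30
python3 - <<'E'
from station import *
from h import *
st=monitor.sense();to(st,[.428,.003,.028])
E
```

```text
t: 8.1
tcp_pos: [0.4288, 0.0017, 0.0591]
tool_rot: [0.654, 0.756, -0.0, -0.001]
force: [0.1, -0.5, -0.6]
finger_gap: 0.494
gripper_force: 31.9
tool shift mm [ 1.4 -0.5 31.1] frac [ 0.0017 -0.0007  0.0388] yaw y-axis 8.28
```

```bash
python3 -m pendant '[[[0,0,0.015,0,0,0,0.3],[0,0,0.012,0,0,0,0.3],[0,0,0.005,0,0,0,0.3],[0,0,0.003,0,0,0,0.3],[0,0,0.002,0,0,0,0.3],[0,0,0,0,0,0,0.3],[0,0,0,0,0,0,0.3]]]' 30
```

```text
t: 8.8
tcp_pos: [0.4273, 0.0025, 0.0302]
tool_rot: [0.654, 0.757, -0.001, -0.002]
force: [-5.7, 0.1, 1.0]
finger_gap: 0.494
gripper_force: 32.0
```

Run:
```python
from station import *
from h import *
for i in range(3):
    w=eyes.snapshot("scene");st=monitor.sense();print(st["tcp_pos"],st["force"],st["ft_torque"].round(2),st["finger_gap"])
np.savez("pics/s5.npz",**w)
cv2.imwrite("pics/s5.png",cv2.resize(w["pixels"][120:320,110:350],(720,600),interpolation=2)[:,:,::-1])
```

```text
[0.42734894 0.00248883 0.03022595] [-5.38108714  0.05055143  0.72685307] [0.04 0.33 0.04] 0.4911791132251618
[0.42735448 0.00250089 0.03021921] [-5.95521569 -0.43187742  0.64285789] [ 0.05  0.37 -0.  ] 0.49466738735704713
[0.42734435 0.00248518 0.03022108] [-5.5304196  -0.40507765  0.48485838] [-0.01  0.4   0.01] 0.4953311082630449
```

View pics/s5.png

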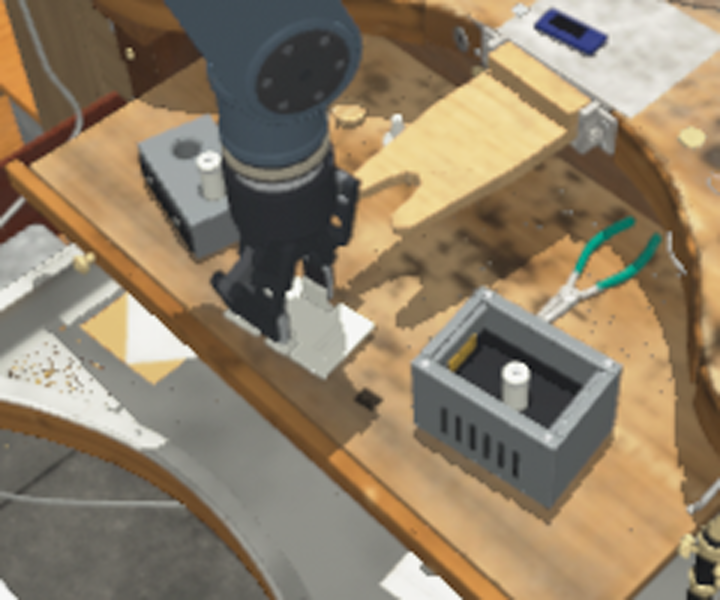

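The scene view shows the cover just above the board at (320,340), and a gripper knuckle at (345,195) touching the bench-pin tip, which explains the -5.5 N in x. The cell stands in the open box at (515,380). I'll back off toward the robot, turn the yaw to 0 and then set the cover down.

```bash
python3 -m pendant '[[[0,-0.01,-0.01,0,0,0,0.3],[0,-0.0075,-0.005,0,0,0,0.3],[0,0,0,0,0,0.6,0.3],[0,0,0,0,0,0.6,0.3],[0,0,0,0,0,0,0.3],[0,0,0,0,0,0,0.3]]]' 30
python3 - <<'E'
from station import *
from h import *
s=eyes.snapshot("scene");st=monitor.sense();print(st["force"],st["tcp_pos"]);to(st,[.414,.003,.028])
P=cloud(dict(s))
m=(np.abs(P[...,2])<.004)&(np.abs(P[...,1]+.06)<.03)&(P[...,0]<.46)&(P[...,0]>.3);x=P[...,0][m];print("board front edge x", np.percentile(x,[0,1,5,50]))
E
```

```text
t: 9.55
tcp_pos: [0.4157, -0.0003, 0.0425]
tool_rot: [0.706, 0.708, 0.0, 0.001]
force: [0.2, -0.1, 0.1]
finger_gap: 0.488
gripper_force: 32.0
[ 0.24389004 -0.27145085 -1.68904188] [ 4.15599400e-01 -2.04366804e-04  4.24146321e-02]
tool shift mm [ 3.2 -1.6 14.4] frac [ 0.004 -0.002  0.018] yaw y-axis 0.12
board front edge x [0.36418197 0.36544609 0.36809792 0.40831493]
```

```bash
python3 -m pendant '[[[0.004,-0.003,0.006,0,0,0,0.3],[0,0,0.006,0,0,0,0.3],[0,0,0.003,0,0,0,0.3],[0,0,0.0015,0,0,0,0.3],[0,0,0.0012,0,0,0,0.3],[0,0,0,0,0,0,0.3],[0,0,0,0,0,0,0.3]]]' 30
```

```text
t: 10.3
tcp_pos: [0.4126, 0.0033, 0.0281]
tool_rot: [0.707, 0.707, -0.0, -0.0]
force: [-0.9, 1.3, 3.3]
finger_gap: 0.494
gripper_force: 32.7
```

```bash
python3 -m pendant '[[[0,0,0,0,0,0,0.55],[0,0,0,0,0,0,0.6],[0,0,0,0,0,0,0.7],[0,0,0,0,0,0,0.78],[0,0,0,0,0,0,0.78],[0,0,0,0,0,0,0.78]]]' 30
python3 -m pendant '[[[0,0,-0.01,0,0,0,0.78],[0,0,-0.03,0,0,0,0.78],[0,0,-0.05,0,0,0,0.78],[0,0,-0.06,0,0,0,0.78],[0,0,-0.06,0,0,0,0.78],[0,0,-0.04,0,0,0,0.78],[0,0,0,0,0,0,0.78],[0,0,0,0,0,0,0.78]]]' 30
python3 - <<'E'
from station import *
from h import *
w=eyes.snapshot("wrist");st=monitor.sense();print(st["force"],st["tcp_pos"],st["q"])
np.savez("pics/w6.npz",**w)
P=cloud(w);hsv=cv2.cvtColor(w["pixels"],cv2.COLOR_RGB2HSV)
m=(np.abs(P[...,2]-.012)<.006)&(np.abs(P[...,0]-.413)<.06)&(np.abs(P[...,1])<.08)&(hsv[...,1]<60)
print("cover z",np.percentile(P[m][:,2],[5,50,95]),P[m].min(0),P[m].max(0),m.sum())
s=dict(np.load("pics/s5.npz"));P=cloud(s)
m=(np.abs(P[...,2]-.069)<.006)&(np.hypot(P[...,0]-.477,P[...,1]+.1705)<.03)
uv=np.argwhere(m)[:,::-1];q=plane(s,uv[:,0],uv[:,1],.069)[:,:2].astype(np.float32);print("cell top",len(uv),P[m].mean(0),cv2.minEnclosingCircle(q*1000))
to(st,[.4773,-.1705,.20])
E
```

```text
t: 10.9
tcp_pos: [0.4128, 0.0032, 0.028]
tool_rot: [0.707, 0.707, 0.0, 0.0]
force: [0.5, -0.9, -0.5]
finger_gap: 0.781
gripper_force: 0.0
t: 11.7
tcp_pos: [0.4126, 0.0033, 0.2288]
tool_rot: [0.707, 0.708, 0.0, 0.001]
force: [-0.1, -0.3, -0.1]
finger_gap: 0.784
gripper_force: 0.0
[-0.41108291  0.31374553  0.11207587] [0.4118659  0.00342871 0.22770449] [-2.64526713e-01  2.71109489e-01  1.95978116e+00 -3.21883542e-05
  9.11677057e-01 -2.65496326e-01]
cover z [0.01074248 0.01260258 0.01388448] [ 0.37769553 -0.04643244  0.00600346] [0.44604058 0.05144427 0.01798851] 4603
cell top 58 [ 0.47801698 -0.17082933  0.06723521] ((476.82611083984375, -171.3426513671875), 9.976654052734375)
tool shift mm [-174.    65.3   27.6] frac [-0.2175  0.0816  0.0345] yaw y-axis 0.06
```

The cover lies flat with its top at about 12.5 mm. Next I'll move over the cell and turn so the fingers close along the box's long axis.

```bash
python3 -m pendant '[[[-0.0544,0.0204,0,0,0,0,0.5],[-0.0544,0.0204,0,0,0,0,0.5],[-0.0544,0.0204,0,0,0,0,0.5],[-0.0544,0.0204,0,0,0,0,0.5],[0,0,0,0,0,0.99,0.5],[0,0,0,0,0,0.99,0.5],[0,0,0,0,0,0.99,0.5],[0,0,0,0,0,0.99,0.5],[0,0,0,0,0,0.99,0.5],[0,0,0,0,0,0.99,0.5],[0,0,0,0,0,0.99,0.5],[0,0,0,0,0,0.99,0.5],[0,0,0,0,0,0.99,0.5],[0,0,0,0,0,0.99,0.5],[0,0,0,0,0,0.99,0.5],[0,0,0,0,0,0.99,0.5],[0,0,0,0,0,0,0.5],[0,0,0,0,0,0,0.5]]]' 30
python3 - <<'E'
from station import *
from h import *
w=eyes.snapshot("wrist");st=monitor.sense();np.savez("pics/w7.npz",**w)
P=cloud(w);m=(np.abs(P[...,2]-.069)<.005)&(np.hypot(P[...,0]-.477,P[...,1]+.1705)<.025)
uv=np.argwhere(m)[:,::-1];q=plane(w,uv[:,0],uv[:,1],.069)[:,:2].astype(np.float32);print("cell top",len(uv),P[m].mean(0),cv2.minEnclosingCircle(q*1000))
to(st,[.4772,-.171,.056])
E
```

```text
t: 13.55
tcp_pos: [0.4774, -0.1704, 0.2264]
tool_rot: [0.997, 0.074, -0.001, -0.001]
force: [-0.0, 1.1, 0.1]
finger_gap: 0.502
gripper_force: 0.0
cell top 300 [ 0.47771511 -0.17097416  0.06730358] ((478.1134948730469, -171.04360961914062), 8.975409507751465)
tool shift mm [-1.000e-01  7.000e-01  1.707e+02] frac [-2.000e-04  9.000e-04  2.134e-01] yaw y-axis -81.51
```

```bash
python3 -m pendant '[[[0.0008,0.0008,0.045,0,0,0,0.5],[0,0,0.045,0,0,0,0.5],[0,0,0.045,0,0,0,0.5],[0,0,0.035,0,0,0,0.5],[0,0,0.025,0,0,0,0.5],[0,0,0.0165,0,0,0,0.5],[0,0,0,0,0,0,0.5],[0,0,0,0,0,0,0.35],[0,0,0,0,0,0,0.25],[0,0,0,0,0,0,0.15],[0,0,0,0,0,0,0.15],[0,0,0,0,0,0,0.1],[0,0,0,0,0,0,0.1]]]' 25
```

```text
t: 14.9
tcp_pos: [0.4795, -0.1717, 0.0595]
tool_rot: [0.997, 0.073, 0.001, 0.001]
force: [0.1, 0.6, 6.0]
finger_gap: 0.181
gripper_force: 25.3
```

```bash
python3 -m pendant '[[[0,0,-0.0125,0,0,0,0.1],[0,0,-0.025,0,0,0,0.1],[0,0,-0.04,0,0,0,0.1],[0,0,-0.04,0,0,0,0.1],[0,0,-0.04,0,0,0,0.1],[0,0,-0.04,0,0,0,0.1],[0,0,0,0,0,0,0.1],[0,0,0,0,0,0,0.1]]]' 25
python3 - <<'E'
from station import *
from h import *
w=eyes.snapshot("wrist");s=eyes.snapshot("scene");st=monitor.sense()
print(st["tcp_pos"],st["force"]);to(st,[.4642,.1795,.22])
a=cv2.resize(s["pixels"][100:300,110:377],(512,384));cv2.imwrite("pics/c8.png",cv2.resize(np.hstack([w["pixels"],a]),(800,300))[:,:,::-1])
E
```

```text
t: 15.7
tcp_pos: [0.4788, -0.1712, 0.2175]
tool_rot: [0.997, 0.073, 0.0, 0.0]
force: [0.4, -0.1, -0.7]
finger_gap: 0.187
gripper_force: 24.8
[ 0.47792848 -0.17074804  0.21575944] [ 0.3483765   0.40641712 -0.61578922]
tool shift mm [  37.4 -348.5   -3.7] frac [ 0.0468 -0.4357 -0.0046] yaw y-axis -81.63
```

View pics/c8.png

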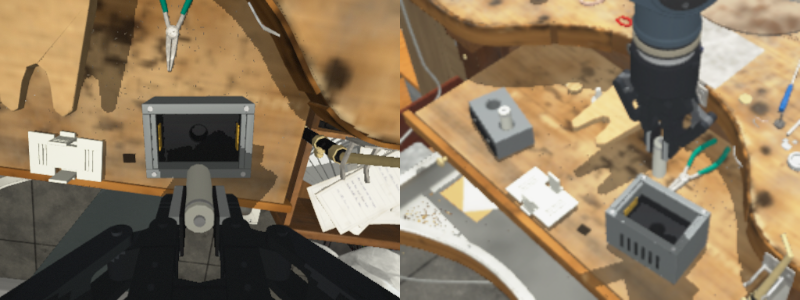

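The cell is held upright at (198,200) in the wrist half, the well is empty, and the cover lies flat at (65,155). I'll carry the cell over the free hole.

```bash
python3 -m pendant '[[[0.0059,-0.0545,0,0,0,0,0.1],[0.0059,-0.0545,0,0,0,0,0.1],[0.0059,-0.0545,0,0,0,0,0.1],[0.0059,-0.0545,0,0,0,0,0.1],[0.0059,-0.0545,0,0,0,0,0.1],[0.0059,-0.0545,0,0,0,0,0.1],[0.0059,-0.0545,0,0,0,0,0.1],[0.0059,-0.0545,0,0,0,0,0.1],[0,0,0,0,0,-0.988,0.1],[0,0,0,0,0,-0.988,0.1],[0,0,0,0,0,-0.988,0.1],[0,0,0,0,0,-0.988,0.1],[0,0,0,0,0,-0.988,0.1],[0,0,0,0,0,-0.988,0.1],[0,0,0,0,0,-0.988,0.1],[0,0,0,0,0,-0.988,0.1],[0,0,0,0,0,-0.988,0.1],[0,0,0,0,0,-0.988,0.1]]]' 25
python3 -m pendant '[[[0,0,0.0625,0,0,0,0.1],[0,0,0.025,0,0,0,0.1],[0,0,0,0,0,0,0.1],[0,0,0,0,0,0,0.1],[0,0,0,0,0,0,0.1]]]' 25
python3 - <<'E'
from station import *
from h import *
s=eyes.snapshot("scene");w=eyes.snapshot("wrist");st=monitor.sense();np.savez("pics/s9.npz",**s);np.savez("pics/w9.npz",**w)
p=st["tcp_pos"];print(p,st["force"]);to(st,[.4642,.1795,.12])
hsv=cv2.cvtColor(s["pixels"],cv2.COLOR_RGB2HSV);P=cloud(s)
m=(np.hypot(P[...,0]-p[0],P[...,1]-p[1])<.02)&(P[...,2]>p[2]-.06)&(P[...,2]<p[2]-.005)&(hsv[...,2]>110)
print("cell pts",m.sum(),P[m].min(0),P[m].max(0))
for lo in (.06,.05,.04,.03):   # axis per slice (front surface)
    k=m&(np.abs(P[...,2]-p[2]+lo)<.006)
    if k.sum()>5: print(lo,k.sum(),P[k].mean(0).round(4))
a=cv2.resize(s["pixels"][80:230,120:320],(512,384));cv2.imwrite("pics/c9.png",cv2.resize(np.hstack([w["pixels"],a]),(800,300))[:,:,::-1])
E
```

```text
t: 17.6
tcp_pos: [0.4643, 0.179, 0.2149]
tool_rot: [0.785, 0.62, -0.002, -0.001]
force: [0.6, 0.1, -0.7]
finger_gap: 0.184
gripper_force: 24.9
t: 18.1
tcp_pos: [0.4662, 0.1793, 0.1473]
tool_rot: [0.786, 0.618, 0.001, 0.0]
force: [0.3, -0.6, -1.2]
finger_gap: 0.182
gripper_force: 24.9
[0.46638628 0.17937379 0.14781658] [-0.29507233 -0.21283628 -0.86541116]
tool shift mm [-0.4 -2.2 27.8] frac [-0.0005 -0.0028  0.0348] yaw y-axis -13.69
cell pts 124 [0.44987028 0.16686104 0.09475969] [0.47593564 0.18492036 0.1427599 ]
0.05 25 [0.4617 0.1732 0.0991]
0.04 31 [0.4623 0.1729 0.108 ]
0.03 29 [0.4625 0.1732 0.1179]
```

View pics/c9.png

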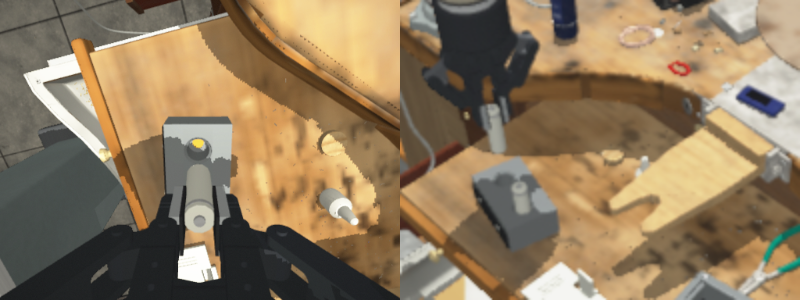

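The view shows the cell upright above the free hole, at (198,210) in the wrist half with the hole at (199,145). After a 2 mm correction I'll lower to just above the mouth.

```bash
python3 -m pendant '[[[-0.0003,-0.0024,0.02,0,0,0,0.1],[0,0,0.02,0,0,0,0.1],[0,0,0.018,0,0,0,0.1],[0,0,0,0,0,0,0.1],[0,0,0,0,0,0,0.1],[0,0,0,0,0,0,0.1]]]' 25
python3 - <<'E'
from station import *
from h import *
for i in range(3):
    s=eyes.snapshot("scene");st=monitor.sense();print(st["tcp_pos"],st["force"])
to(st,[.4642,.1795,.064])
E
```

```text
t: 18.8
tcp_pos: [0.4644, 0.1796, 0.1014]
tool_rot: [0.786, 0.618, 0.001, 0.001]
force: [0.6, 0.8, 0.0]
finger_gap: 0.186
gripper_force: 24.9
[0.46434452 0.17958153 0.10138049] [ 0.25095124 -0.45582556  0.02658299]
[0.46424642 0.17954814 0.10128558] [-0.14439875  0.33463378 -0.45378299]
[0.46414585 0.17952235 0.10114757] [ 0.27336247  0.92468128 -0.87309206]
tool shift mm [-0.  -0.  37.1] frac [-0.     -0.      0.0464] yaw y-axis -13.69
```

```bash
python3 -m pendant '[[[0,0,0.008,0,0,0,0.1],[0,0,0.008,0,0,0,0.1],[0,0,0.008,0,0,0,0.1],[0,0,0,0,0,0,0.1]]]' 25
python3 -m pendant '[[[0,0,0.006,0,0,0,0.1],[0,0,0.006,0,0,0,0.1],[0,0,0.004,0,0,0,0.1],[0,0,0.003,0,0,0,0.1],[0,0,0,0,0,0,0.1],[0,0,0,0,0,0,0.1]]]' 25
```

```text
t: 19.35
tcp_pos: [0.4639, 0.1796, 0.0802]
tool_rot: [0.786, 0.618, 0.0, -0.0]
force: [1.1, 1.4, -1.9]
finger_gap: 0.187
gripper_force: 24.7
t: 19.95
tcp_pos: [0.4639, 0.1795, 0.0658]
tool_rot: [0.786, 0.618, 0.0, 0.0]
force: [2.2, 1.3, -2.9]
finger_gap: 0.185
gripper_force: 24.8
```

```bash
python3 -m pendant '[[[0,0,0.0015,0,0,0,0.1],[0,0,0.001,0,0,0,0.1],[0,0,0,0,0,0,0.1]]]' 25
```

```text
t: 20.25
tcp_pos: [0.4641, 0.1796, 0.0654]
tool_rot: [0.786, 0.618, 0.001, 0.0]
force: [-0.2, 1.7, 12.2]
finger_gap: 0.181
gripper_force: 26.1
```

```bash
python3 -m pendant '[[[0,0,0.001,0,0,0,0.1],[0,0,0.0005,0,0,0,0.1],[0,0,0,0,0,0,0.1]]]' 25
```

```text
t: 20.55
tcp_pos: [0.4641, 0.1797, 0.0653]
tool_rot: [0.786, 0.618, 0.001, 0.001]
force: [-1.5, 0.9, 20.3]
finger_gap: 0.182
gripper_force: 27.0
```

Bottom contact at a TCP height of 0.0653, as predicted. I'll relieve the pressure, open and retreat.

```bash
python3 -m pendant '[[[0,0,-0.0025,0,0,0,0.1],[0,0,0,0,0,0,0.22],[0,0,0,0,0,0,0.3],[0,0,0,0,0,0,0.4],[0,0,0,0,0,0,0.4],[0,0,0,0,0,0,0.4]]]' 25
python3 -m pendant '[[[0,0,-0.015,0,0,0,0.4],[0,0,-0.03,0,0,0,0.4],[0,0,-0.05,0,0,0,0.4],[0,0,-0.06,0,0,0,0.4],[0,0,-0.05,0,0,0,0.4],[-0.05,0,0,0,0,0,0.4],[0,0,0,0,0,0,0.4],[0,0,0,0,0,0,0.4]]]' 25
python3 - <<'E'
from station import *
from h import *
w=eyes.snapshot("wrist");s=eyes.snapshot("scene");st=monitor.sense();print(st["t"],st["tcp_pos"],st["force"])
for nm,f in (("wrist",w),("scene",s)):
    P=cloud(f)
    for n,x,y in (("cell",.4642,.1795),("spare",.4518,.130)):
        m=(np.hypot(P[...,0]-x,P[...,1]-y)<.02)&(P[...,2]>.065)&(P[...,2]<.12);print(nm,n,m.sum(),P[m].mean(0).round(4) if m.any() else "",np.percentile(P[m][:,2],95) if m.any() else "")
a=cv2.resize(s["pixels"][100:300,110:377],(512,384));cv2.imwrite("pics/c10.png",cv2.resize(np.hstack([w["pixels"],a]),(800,300))[:,:,::-1])
E
```

```text
t: 21.15
tcp_pos: [0.4632, 0.1793, 0.0644]
tool_rot: [0.786, 0.618, -0.001, -0.0]
force: [-0.0, 0.1, 0.4]
finger_gap: 0.398
gripper_force: 0.0
t: 21.95
tcp_pos: [0.4537, 0.1402, 0.2295]
tool_rot: [0.787, 0.617, 0.0, 0.0]
force: [-0.1, 0.6, 0.2]
finger_gap: 0.399
gripper_force: 0.0
22.05 [0.45392907 0.14085852 0.22870669] [ 0.07845226 -0.24525021 -0.18603586]
wrist cell 355 [0.4626 0.1787 0.073 ] 0.07561279178439545
wrist spare 325 [0.4524 0.1303 0.0728] 0.07552260442367677
scene cell 48 [0.4627 0.1772 0.0723] 0.07650985376274949
scene spare 54 [0.4519 0.1282 0.0724] 0.07648854428714186
```

View pics/c10.png

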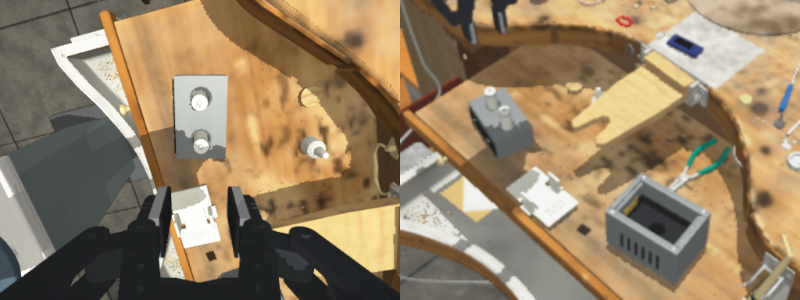

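Both cells stand at the same height, at (199,100) and (201,142) in the wrist half. The cover lies flat on the board and everything else is untouched.

```bash
python3 -c "
from station import job
print(job.sign_off())"
```

```text
the job is handed in; nothing more can be done
None
```

The job is handed in at about 22 s: the cover lies flat on the board and the cell stands fully down in the free hole, level with the spare; a gripper knuckle touched the fixed bench pin at about 6 N while I was laying the cover, but nothing was moved.

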